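# Sweep the recoil-starter parts into the bench fence

## Task

With the fingers closed, sweep the two flange nuts and the starter pawl along the bench through the open side of the three-sided fence, so that all three lie flat and wholly inside it. Push them gently, sliding flat on the wood: do not pinch them, pick them up or tip them on edge. Leave the spark plug socket, the carburetor mount block, the tachometer probe and the cylinder shroud where they are.

Things in the scene. Friction and masses are not known exactly. Their poses are not given: they have to be found in the camera images.
- fence: Three-sided fence of 4 mm aluminium strip, 20 mm high, screwed to the bench, no floor of its own (the bench is its floor). Inside 190 mm wide (its x, from -95 to 95) and 120 mm deep (its y). Origin on the bench at the middle of the open side (the mouth); its +y points into the fence, so the mouth line is y = 0 and the inner face of the back wall y = 120 mm; +z up. The mouth faces roughly towards the robot's right (-y of the world).
- nut_a: Loose steel flange nut lying on its flange: round flange 30 mm across and 4 mm thick, hexagon 21 mm across flats on it, 14 mm high in all, about 50 g. Origin at the centre of its underside, z up.
- nut_b: Second flange nut, the same as nut_a.
- pawl: Loose nylon starter pawl lying flat: a comma shape 44 mm long and 22 mm wide, 10 mm thick, about 20 g. Along its x: round eye end (radius 11 mm) at x -22 to 0 mm, arm 12 mm wide, square hook end at x 12 to 22 mm (y from -7 to 11 mm). Origin at mid-length on the underside, z up.
- pawl_eye (a point): Centre of the pawl's round eye end, on its underside, 11 mm from the pawl's origin.
- pawl_hook (a point): Middle of the pawl's hook end, on its underside, 17 mm from the pawl's origin.
- socket: Bystander: short chrome spark plug socket standing upright, 27 mm across, 44 mm high, loose, between the scattered parts. Origin at the centre of its underside.
- mount: Bystander: black rubber carburetor mount block, 40 mm (x) by 56 mm (y), 26 mm high, loose. Origin at the centre of its underside.
- probe: Bystander: brass-bodied tachometer probe lying flat, 144 mm long in all along its x (from -52 to 92 mm), 20 mm wide, 18 mm high, loose. Origin under the middle of the 60 mm brass body.
- shroud: Bystander: ribbed half-round aluminium cylinder shroud piece lying like an arch with its axis along its y, 116 mm (x, with its two thin feet) by 90 mm (y), 43 mm high, loose. Origin at the centre of its underside.
There are look-alikes about, which are no part of the job. Leave any green or turquoise look-alike of the nut_b alone.

How it is judged:
At the end, for the whole second after the job is handed in: Both nuts and the pawl are at rest, flat on the bench (underside within 4 mm, tilt under 0.2 rad) and inside the fence: nut centres at least 14 mm past the mouth line, the pawl's eye centre at least 10 mm and its hook point at least 4 mm past it; the four bystanders have moved less than 15 mm (x of nut_a in the frame of fence between -0.095 and 0.095 m and y of nut_a in the frame of fence between 0.014 and 0.12 m and x of nut_b in the frame of fence between -0.095 and 0.095 m and y of nut_b in the frame of fence between 0.014 and 0.12 m and x of pawl_eye in the frame of fence between -0.095 and 0.095 m and y of pawl_eye in the frame of fence between 0.01 and 0.12 m and x of pawl_hook in the frame of fence between -0.095 and 0.095 m and y of pawl_hook in the frame of fence between 0.004 and 0.12 m and height (world z) of each of nut_a, nut_b, pawl below 0.004 m and angle between each of nut_a, nut_b, pawl's own z axis and vertical below 0.2 rad and linear speed of each of nut_a, nut_b, pawl below 0.01 m/s and distance of each of socket, mount, probe, shroud from where it was at the start of the episode below 0.015 m); the robot touches nothing.
It fails at once if a nut or the pawl was lifted off the bench or tipped on edge (underside centre over 10 mm up) (height (world z) of any of nut_a, nut_b, pawl above 0.01 m).
It fails at once if a nut or the pawl was pinched or pressed hard by the fingers (over 15 N) (contact force between the fingers and nut_a above 15 N or contact force between the fingers and nut_b above 15 N or contact force between the fingers and pawl above 15 N).
It fails at once if a bystander was moved more than 15 mm or tipped over (distance of any of socket, mount, probe, shroud from where it was at the start of the episode above 0.015 m or angle between any of socket, mount, probe, shroud's own z axis and vertical above 0.35 rad).
It also fails if it takes over 72 s, if anything falls off the work surface, if the arm or the gripper's body presses on something with over 40 N, if the wrist force passes 120 N, or if a joint passes its speed limit or range.

## Robot

A 6-joint arm with a two-finger parallel gripper is mounted at the origin on the work surface. World frame = base frame: x ahead of the robot, y to its left, z up, the work surface at z = 0. Lengths are in m, angles in rad, forces in N, time in s.
With the tool pointing down it reaches from about 0.35 to 0.975 m from the base axis. Payload 4.9 kg.
Tool frame: the origin (TCP) lies midway between the tips of the shut fingers; the grasp point (between the pads) lies 19 mm behind it (manip.pinch_z is the distance from the TCP to the grasp point, in m); z points along the fingers, y is the direction in which the jaws open and shut (so a half turn about z gives the same grasp; the last joint's range is limited). The gripper opens to 85 mm and grips with 20 to 120 N. Pads are 22 mm wide; open, the fingers measure 114 mm over their backs; the gripper's body (76 mm by 85 mm) begins 54 mm behind the grasp point. The pads swing forward as they close: fully open they stand 13 mm farther back than shut.
Start: joints at [-1.233, 0.053, 1.613, -0, 1.476, -0.119], TCP at [0.276, -0.561, 0.231] pointing down, gripper open.
Joint ranges: [-3.01, 3.01], [-1.01, 2.22], [0.06, 2.58], [-1.02, 4.17], [0.09, 2.62], [-3.14, 3.14]. Speed limits (rad/s): [2.57, 2.57, 3.14, 3.14, 3.14, 3.14].

## Interface

Orientations are given as a unit quaternion [w, x, y, z].
In Python, from plant import manip gives the robot as it stands.
- The arm moves only by the tool drive_tool, never from a script. Its argument "commands" is text: rows parted by semicolons, each of 5 numbers parted by spaces: the finger opening in mm, from 0 to 85.4, then the shift along the tool's x, y, z in units of 30 mm (1.0 is 30 mm), then the turn about the tool's z in degrees. A call has exactly 8 rows; each row shifts and turns the commanded pose from where the row before left it, along the tool's axes as they then stand; what a row does not reach is not made up. A row lasts 1/8 s, in which the tool goes at most 62.5 mm and 10.7 degrees, less where a joint would pass 70% of its speed; a pose out of reach is approached as far as the arm can. A call is refused whole if a number of a shift passes 1 or a number of a turn 10.7, either way. A call with a gripper value outside its range is refused whole. The fingers move at their own pace and stop on an object; the grip force is fixed at half the most. Time passes only in rows, so rows that do not move let the fingers close, or fill a call up. It gives the time, the measured TCP pose, the force and the opening at its end, in the units of the state.
- manip.state(): the state, without advancing time (a new reading comes with each control period).
- manip.grab_frame(name): name is "scene" or "top"; returns the picture (480x640x3 uint8, red, green, blue); there is no depth.
- manip.camera_params(name): a dict with "fx", "fy", "cx", "cy" (pixels), "xyz" and "orientation" of the camera in the world. Camera axes: x right, y down, z forward; pixel columns grow to the right and rows downward; lengths in m; the calibration is good to about 2 mm. A picture is of the moment at which its call begins. camera_params takes no time and is no camera call.
- manip.job_done(): hands the job in, once; it reports no verdict.
The state is a dict: "time": time; "joint_pos": joint angles; "joint_vel": joint speeds; "joint_efforts": joint torques, N m; "tool_pos": TCP position; "tool_rot": TCP orientation; "contact_force": force on the tool from outside, world axes, zero at the start; "ft_torque": the same for the moment, N m; "gripper_width": opening from 0.0 (shut) to 1.0 (fully open).
Only numpy, scipy, OpenCV 4.12 (cv2) and the standard library are available. Lean on these libraries where they do the work, as an engineer would, in place of code of your own. Each camera call takes 0.05 s, during which the arm holds its last target. There are 200 camera calls.

## Working session

There is one attempt and no reset: what is moved stays moved. The work goes in short steps, Python scripts to look and compute and a tool call to move; the robot and the scene stay as the last step left them, time stands still between calls to the robot, and variables do not carry over. Pictures are saved under pics/ and viewed, about 8 in all and at most 12, crops included, and the job is handed in when it is done.

Besides the shell and the picture viewer there is one more tool, called after "Request:" in YAML: its name, and indented under it one key for each argument. drive_tool: Moves the arm, as the interface text tells. Its arguments: {"type":"object","properties":{"commands":{"type":"string"}},"required":["commands"]}

```bash
ls; mkdir -p pics; cat > h.py <<'E'
import numpy as np, cv2
from plant import manip
from scipy.spatial.transform import Rotation as R
def cam(n):
    p=manip.camera_params(n);q=p['orientation'];return p,R.from_quat([q[1],q[2],q[3],q[0]]).as_matrix()
def w(n,u,v,z=0):
    p,M=cam(n);d=M@np.array([(u-p['cx'])/p['fx'],(v-p['cy'])/p['fy'],1]);o=np.array(p['xyz']);return o+d*(z-o[2])/d[2]
def px(n,P):
    p,M=cam(n);c=M.T@(np.array(P)-p['xyz']);return p['fx']*c[0]/c[2]+p['cx'],p['fy']*c[1]/c[2]+p['cy']
def shot(n,f,crop=None,s=1):
    im=manip.grab_frame(n)[:,:,::-1]
    if crop: a,b,c,d=crop; im=im[b:d,a:c]
    cv2.imwrite('pics/'+f,cv2.resize(im,None,fx=s,fy=s,interpolation=cv2.INTER_CUBIC))
E
python3 - <<'E'
from h import *
shot('top','t0.png');shot('scene','s0.png')
for n in('top','scene'):print(manip.camera_params(n))
print(manip.state())
E
```

```text
pics
{'fx': 497.4355409381128, 'fy': 497.4355409381128, 'cx': 318.76430951644306, 'cy': 237.24307498286342, 'xyz': array([ 0.44420342, -0.02355869,  0.79097207]), 'orientation': array([-0.05360698,  0.71030723, -0.69917543,  0.06118533])}
{'fx': 488.7911343188633, 'fy': 488.7911343188633, 'cx': 322.18439902762464, 'cy': 233.67290408852722, 'xyz': array([0.91620687, 0.6008068 , 0.54382418]), 'orientation': array([-0.10695787,  0.21571908,  0.85845746, -0.45285326])}
{'time': 0.1, 'joint_pos': array([-1.23302421e+00,  5.33189670e-02,  1.61416082e+00, -1.97339929e-05,
        1.47598390e+00, -1.19022307e-01]), 'joint_vel': array([ 1.85213410e-04, -3.31095918e-03, -2.72035346e-03,  1.83394249e-03,
        5.10727337e-05, -3.95069754e-06]), 'joint_efforts': array([-9.43348714e-04, -3.94901955e+01, -3.71362531e+01, -2.04887519e-04,
        3.93845068e-03, -2.52885252e-05]), 'tool_pos': array([ 0.27546638, -0.56039415,  0.23016604]), 'tool_rot': array([-9.28854882e-04,  9.74029904e-01,  2.26417468e-01, -1.11881322e-04]), 'contact_force': array([-0.30381387, -0.78847682,  0.17035758]), 'ft_torque': array([ 0.00461815, -0.0146167 , -0.04742144]), 'gripper_width': 0.9968114477174708}
```

View pics/t0.png

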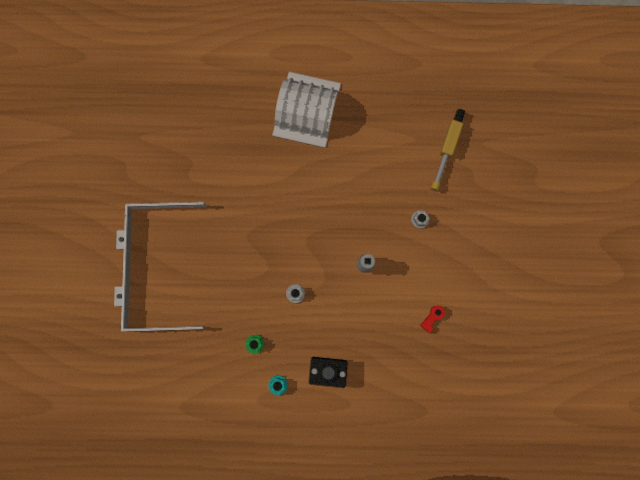

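View pics/s0.png

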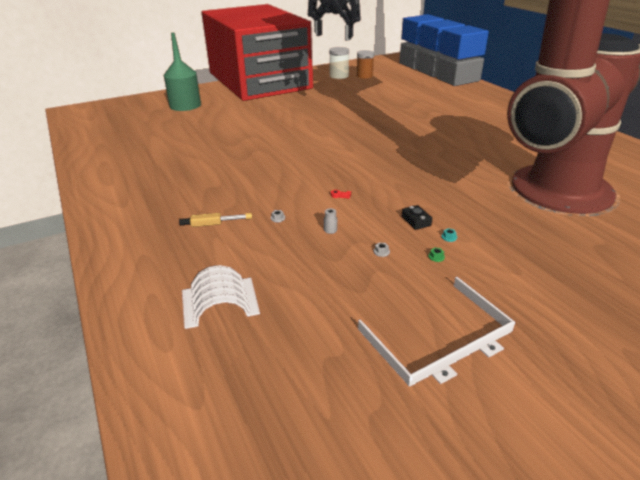

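The top view shows steel nuts at (295,294) and (421,219), with the red pawl at (433,319). The socket is at (367,263), the mount at (328,372), the probe at (450,150) and the shroud at (307,110). The fence mouth runs (204,205)–(202,328). The look-alikes are the green nut (255,344) and the turquoise nut (278,385). I choose the two grey nuts, and will check them in one crop.

```bash
python3 - <<'E'
from h import *
shot('top','c0.png',(240,190,470,350),3.4)
for k,(u,v,z) in dict(nutA=(295,294,.012),nutB=(421,219,.012),eye=(438,312,.01),hook=(428,327,.01),socket=(367,261,.044),mount=(328.5,372,.026),green=(255,344,.014),mL=(204,205.5,.02),mR=(203,328.5,.02),bL=(127,206,.02),bR=(124,329,.02),probetip=(435,189,.01),shr1=(340,82,0),shr2=(327,146,0),shr3=(274,138,0)).items(): print(k,w('top',u,v,z).round(3))
E
```

```text
nutA [0.482 0.005 0.012]
nutB [ 0.604 -0.194  0.012]
eye [ 0.457 -0.218  0.01 ]
hook [ 0.434 -0.202  0.01 ]
socket [ 0.532 -0.104  0.044]
mount [ 0.366 -0.048  0.026]
green [0.405 0.064 0.014]
mL [0.619 0.151 0.02 ]
mR [0.427 0.143 0.02 ]
bL [0.616 0.273 0.02 ]
bR [0.425 0.263 0.02 ]
probetip [ 0.655 -0.218  0.01 ]
shr1 [ 0.842 -0.063  0.   ]
shr2 [ 0.728 -0.043  0.   ]
shr3 [0.74  0.046 0.   ]
```

View pics/c0.png

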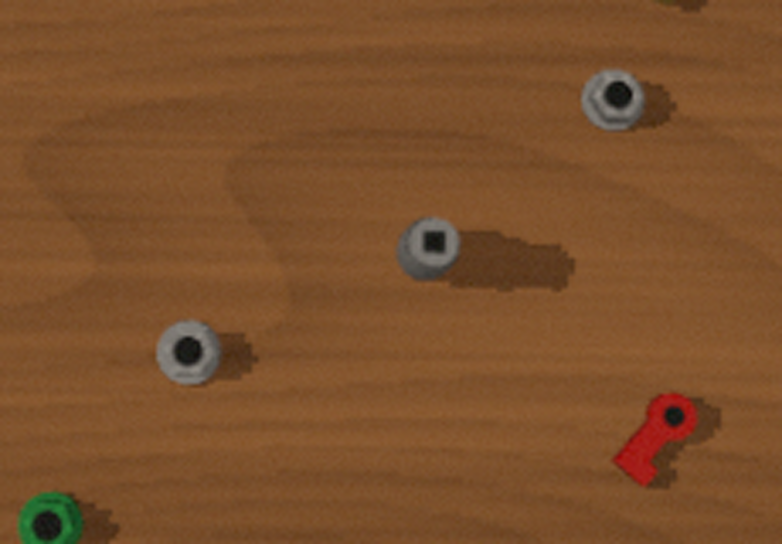

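Crop confirms two plain steel flange nuts, at (295,294) and (420,219), and the red pawl with its eye at (438,312). The green nut is excluded. First I close the fingers and turn the tool so its x axis points along world +y.

Request:
drive_tool:
  commands: "0 0 0 0 -10.6; 0 0 0 0 -10.6; 0 0 0 0 -10.6; 0 0 0 0 -10.6; 0 0 0 0 -10.6; 0 0 0 0 -10.6; 0 0 0 0 0; 0 0 0 0 0"

```text
time: 1.15
tool_pos: [0.2756, -0.5608, 0.231]
tool_rot: [-0.0, 0.709, 0.705, 0.0]
contact_force: [-0.5, 0.3, 0.6]
gripper_width: -0.001
```

```bash
cat >> h.py <<'E'
def pose():
    s=manip.state();q=s['tool_rot'];M=R.from_quat([q[1],q[2],q[3],q[0]]).as_matrix()
    print('t',round(s['time'],2),'tcp',s['tool_pos'].round(4),'yaw',np.degrees(np.arctan2(M[1,0],M[0,0])).round(2),'F',s['contact_force'].round(1));return s['tool_pos'],M
def to(*P):
    p,M=pose();print('units',((M.T@(np.array(P)-p))/.03).round(2))
E
python3 - <<'E'
from h import *
to(.475,-.04,.06)
E
```

```text
t 1.15 tcp [ 0.2756 -0.5608  0.231 ] yaw 89.62 F [-0.5  0.3  0.6]
units [17.4   6.53  5.71]
```

Request:
drive_tool:
  commands: "0 1 0.4 0.1 0; 0 1 0.4 0.1 0; 0 1 0.4 0.1 0; 0 1 0.4 0.1 0; 0 1 0.4 0.1 0; 0 1 0.4 0.1 0; 0 1 0.4 0.2 0; 0 1 0.4 0.2 0"

```text
time: 2.15
tool_pos: [0.3729, -0.3203, 0.2013]
tool_rot: [0.0, 0.709, 0.705, 0.0]
contact_force: [0.1, -0.3, 0.3]
gripper_width: 0.003
```

Request:
drive_tool:
  commands: "0 1 0.4 0.3 0; 0 1 0.4 0.4 0; 0 1 0.4 0.5 0; 0 1 0.4 0.5 0; 0 1 0.4 0.6 0; 0 1 0.4 0.6 0; 0 1 0.4 0.6 0; 0 1 0.4 0.6 0"

```text
time: 3.15
tool_pos: [0.47, -0.0807, 0.078]
tool_rot: [0.0, 0.709, 0.705, 0.0]
contact_force: [-0.3, 0.3, 0.7]
gripper_width: -0.005
```

```bash
python3 - <<'E'
from h import *
to(.4745,-.037,.003)
E
```

```text
t 3.15 tcp [ 0.47   -0.0807  0.078 ] yaw 89.65 F [-0.3  0.3  0.7]
units [1.46 0.14 2.5 ]
```

Request:
drive_tool:
  commands: "0 0.7 0.07 0.2 0; 0 0.7 0.07 0.3 0; 0 0 0 0.5 10; 0 0 0 0.5 0; 0 0 0 0.5 0; 0 0 0 0.4 0; 0 0 0 0.1 0; 0 0 0 0 0"

```text
time: 4.15
tool_pos: [0.474, -0.0398, 0.0032]
tool_rot: [-0.0, 0.767, 0.641, -0.0]
contact_force: [0.4, 0.0, -0.5]
gripper_width: 0.003
```

```bash
python3 - <<'E'
from h import *
p,M=pose()
print(((M.T@(np.array([.482,.005,.003])-p))*1000).round(1))
shot('top','c1.png',(230,200,390,350),4)
E
```

```text
t 4.15 tcp [ 0.474  -0.0398  0.0032] yaw 79.77 F [ 0.4  0.  -0.5]
[45.5 -0.1  0.2]
```

View pics/c1.png

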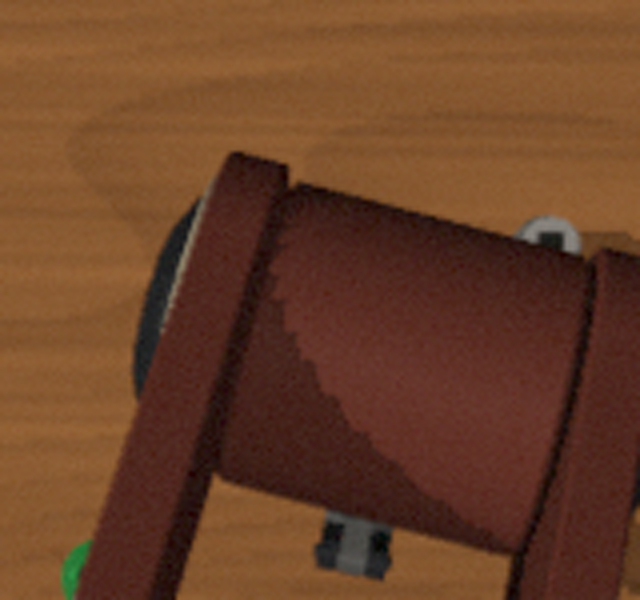

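The arm hides the nut from the top camera here. By the numbers the finger is 45 mm behind nut A and centred on it, so I push.

Request:
drive_tool:
  commands: "0 0.3 0 0 0; 0 0.2 0 0 0; 0 0.15 0 0 0; 0 0.2 0 0 0; 0 0.25 0 0 0; 0 0.25 0 0 0; 0 0.25 0 0 0; 0 0.25 0 0 0"

```text
time: 5.2
tool_pos: [0.4839, 0.0154, 0.0033]
tool_rot: [0.0, 0.767, 0.641, -0.0]
contact_force: [0.6, 0.2, 0.2]
gripper_width: -0.001
```

```bash
python3 - <<'E'
from h import *
p,M=pose()
shot('scene','c2.png',(250,140,550,365),2.6)
f=lambda P:((np.array(px('scene',P))-[250,140])*2.6).round()
print(f(p),f(p+M@[26,0,0]/np.array(1000)))
E
```

```text
t 5.2 tcp [0.4839 0.0154 0.0033] yaw 79.78 F [0.6 0.2 0.2]
[350. 295.] [366. 316.]
```

View pics/c2.png

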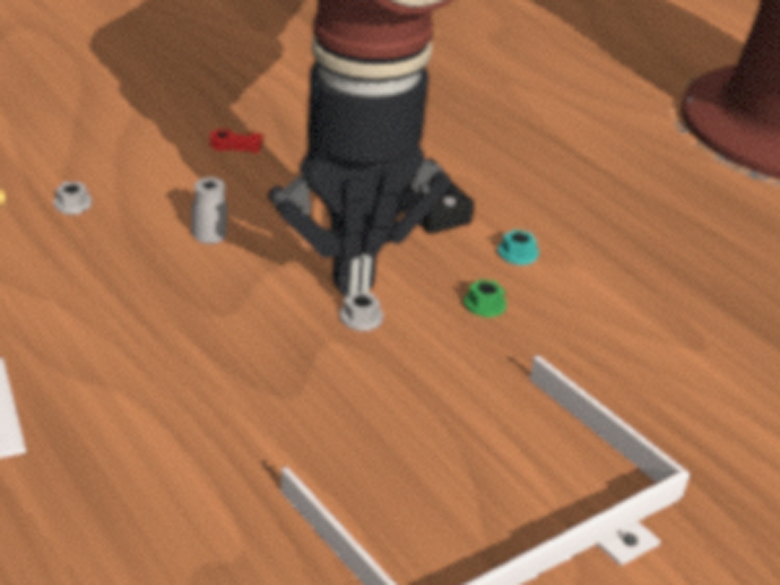

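The nut sits centred on the fingertip face, at (362,315) in the crop. I keep pushing.

Request:
drive_tool:
  commands: "0 0.3 0 0 0; 0 0.36 0 0 0; 0 0.36 0 0 0; 0 0.36 0 0 0; 0 0.36 0 0 0; 0 0.36 0 0 0; 0 0.36 0 0 0; 0 0.36 0 0 0"

```text
time: 6.25
tool_pos: [0.4989, 0.0989, 0.0033]
tool_rot: [-0.0, 0.767, 0.641, -0.0]
contact_force: [-0.1, -0.2, -0.9]
gripper_width: -0.001
```

Request:
drive_tool:
  commands: "0 0.36 0 0 0; 0 0.36 0 0 0; 0 0.36 0 0 0; 0 0.36 0 0 0; 0 0.36 0 0 0; 0 0.36 0 0 0; 0 0.3 0 0 0; 0 0.2 0 0 0"

```text
time: 7.25
tool_pos: [0.5131, 0.1773, 0.0033]
tool_rot: [0.0, 0.767, 0.641, -0.0]
contact_force: [-0.2, -0.4, 0.7]
gripper_width: 0.001
```

```bash
python3 - <<'E'
from h import *
p,M=pose()
shot('scene','c3.png',(300,190,540,390),3)
f=lambda P:((np.array(px('scene',P))-[300,190])*3).round()
print(f(p),f(p+M@[26,0,0]/np.array(1000)),f([.427,.143,.02]),f([.619,.151,.02]))
E
```

```text
t 7.25 tcp [0.5131 0.1773 0.0033] yaw 79.79 F [-0.2 -0.4  0.7]
[381. 368.] [405. 402.] [470. 257.] [183. 383.]
```

View pics/c3.png

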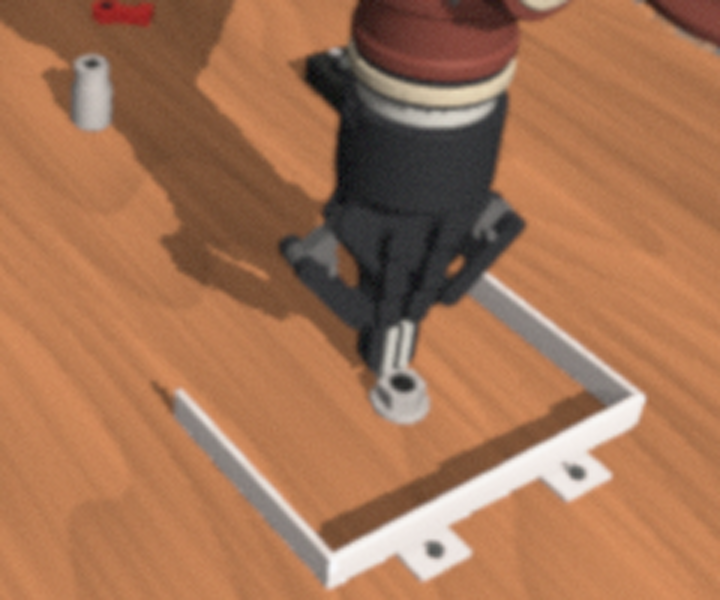

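Nut A is inside, about 55 mm past the mouth. I retreat, lift, and head for nut B.

Request:
drive_tool:
  commands: "0 -0.4 0 0 0; 0 -0.6 0 0 0; 0 -0.2 0 -0.7 0; 0 0 0 -1 0; 0 0 0 -1 -7.6; 0 0 0 0 -7.6; 0 -1 0.3 0 0; 0 -1 0.3 0 0"

```text
time: 8.3
tool_pos: [0.5294, 0.0812, 0.0843]
tool_rot: [0.0, 0.676, 0.737, -0.0]
contact_force: [0.6, 0.1, -0.3]
gripper_width: -0.001
```

```bash
python3 - <<'E'
from h import *
n=w('top',420.3,219.2,.007);print(n)
to(n[0]+.004,n[1]-.045,.003)
E
```

```text
[ 0.60500817 -0.19412838  0.007     ]
t 8.3 tcp [0.5294 0.0812 0.0843] yaw 94.95 F [ 0.6  0.1 -0.3]
units [-10.87   1.72   2.71]
```

Request:
drive_tool:
  commands: "0 -1 0.3 0 0; 0 -1 0.3 0 0; 0 -1 0.3 0 0; 0 -1 0.3 0 0; 0 -1 0.3 0 0; 0 -1 0.22 0 0; 0 -1 0 0 0; 0 -1 0 0 0"

```text
time: 9.3
tool_pos: [0.6008, -0.1539, 0.0841]
tool_rot: [-0.0, 0.676, 0.737, -0.0]
contact_force: [-0.3, 0.9, -0.1]
gripper_width: 0.001
```

Request:
drive_tool:
  commands: "0 -1 0 0 0; 0 -1 0 0 0; 0 -0.87 0 0 0; 0 0 0 0.8 0; 0 0 0 0.8 0; 0 0 0 0.8 0; 0 0 0 0.31 0; 0 0 0 0 0"

```text
time: 10.3
tool_pos: [0.6087, -0.2375, 0.0024]
tool_rot: [-0.001, 0.676, 0.737, -0.0]
contact_force: [0.1, -0.0, 0.4]
gripper_width: -0.002
```

```bash
python3 - <<'E'
from h import *
p,M=pose()
print(((M.T@(np.array([.605,-.194,.003])-p))*1000).round(1))
E
```

```text
t 10.3 tcp [ 0.6087 -0.2375  0.0024] yaw 94.95 F [ 0.1 -0.   0.4]
[43.7  0.1 -0.5]
```

Request:
drive_tool:
  commands: "0 0.25 0 0 0; 0 0.2 0 0 0; 0 0.12 0 0 0; 0 0.2 0 0 0; 0 0.3 0 0 0; 0 0.36 0 0 0; 0 0.36 0 0 0; 0 0.36 0 0 0"

```text
time: 11.3
tool_pos: [0.6039, -0.1724, 0.0033]
tool_rot: [0.0, 0.676, 0.737, 0.0]
contact_force: [0.5, -1.6, 1.2]
gripper_width: 0.002
```

Request:
drive_tool:
  commands: "0 0.3 0 0 0; 0 0.36 0 0 0; 0 0.36 0 0 0; 0 0.36 0 0 0; 0 0.36 0 0 0; 0 0.36 0 0 0; 0 0.36 0 0 0; 0 0.36 0 0 0"

```text
time: 12.3
tool_pos: [0.5965, -0.0882, 0.0031]
tool_rot: [0.0, 0.676, 0.737, 0.0]
contact_force: [0.8, -1.3, 2.4]
gripper_width: -0.002
```

```bash
python3 - <<'E'
from h import *
p,M=pose()
shot('scene','c4.png',(200,150,500,375),2.6)
f=lambda P:((np.array(px('scene',P))-[200,150])*2.6).round()
print(f(p),f(p+M@[26,0,0]/np.array(1000)))
E
```

```text
t 12.3 tcp [ 0.5965 -0.0882  0.0031] yaw 94.97 F [ 0.8 -1.3  2.4]
[273. 239.] [292. 256.]
```

View pics/c4.png

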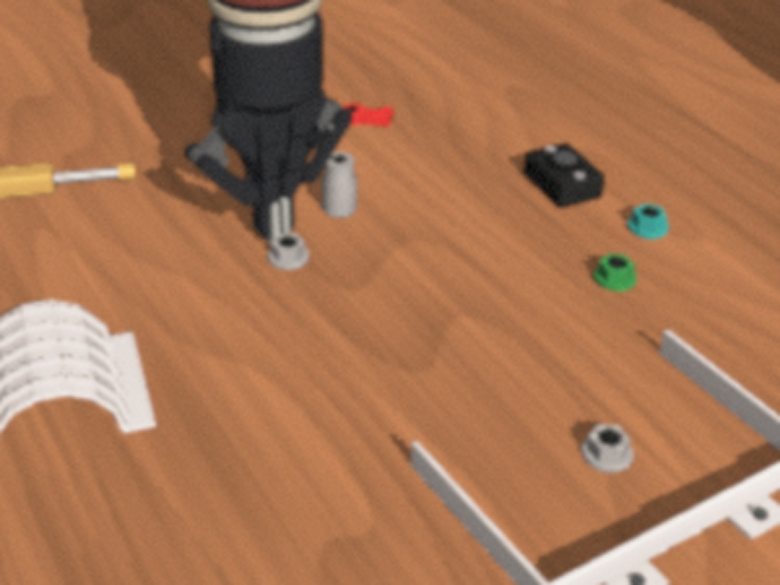

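The nut is still centred and the socket hasn't moved. I carry on for three more calls.

Request:
drive_tool:
  commands: "0 0.3 0 0 0; 0 0.36 0 0 0; 0 0.36 0 0 0; 0 0.36 0 0 0; 0 0.36 0 0 0; 0 0.36 0 0 0; 0 0.36 0 0 0; 0 0.36 0 0 0"

```text
time: 13.35
tool_pos: [0.589, -0.0037, 0.003]
tool_rot: [-0.0, 0.676, 0.737, 0.0]
contact_force: [-0.2, -1.9, 2.9]
gripper_width: -0.004
```

Request:
drive_tool:
  commands: "0 0.36 0 0 0; 0 0.36 0 0 0; 0 0.36 0 0 0; 0 0.36 0 0 0; 0 0.36 0 0 0; 0 0.36 0 0 0; 0 0.36 0 0 0; 0 0.36 0 0 0"

```text
time: 14.35
tool_pos: [0.5816, 0.0823, 0.003]
tool_rot: [-0.0, 0.676, 0.737, -0.0]
contact_force: [1.3, -1.0, 2.5]
gripper_width: -0.002
```

Request:
drive_tool:
  commands: "0 0.36 0 0 0; 0 0.36 0 0 0; 0 0.36 0 0 0; 0 0.36 0 0 0; 0 0.36 0 0 0; 0 0.36 0 0 0; 0 0.3 0 0 0; 0 0.2 0 0 0"

```text
time: 15.35
tool_pos: [0.5746, 0.1617, 0.003]
tool_rot: [-0.0, 0.676, 0.737, -0.0]
contact_force: [0.6, -1.6, 2.6]
gripper_width: -0.001
```

Request:
drive_tool:
  commands: "0 -0.3 0 0 0; 0 -0.6 0 0 0; 0 -0.3 0 -0.7 0; 0 -1 -0.3 -1 5; 0 -1 -0.4 -1 0; 0 -1 -0.4 0 0; 0 -1 -0.4 0 0; 0 -1 -0.4 0 0"

```text
time: 16.35
tool_pos: [0.5234, -0.0272, 0.0858]
tool_rot: [0.001, 0.708, 0.707, 0.001]
contact_force: [0.2, -0.5, -0.2]
gripper_width: -0.001
```

```bash
python3 - <<'E'
from h import *
shot('scene','c5.png',(240,150,540,375),2.6)
for k,(u,v,z) in dict(eye=(240+673/3.4,190+416/3.4,.01),hookc=(240+636/3.4,190+470/3.4,.01)).items(): print(k,w('top',u,v,z).round(4))
to(.445,-.26,.003)
E
```

```text
eye [ 0.4569 -0.2183  0.01  ]
hookc [ 0.4324 -0.2008  0.01  ]
t 16.4 tcp [ 0.5222 -0.0298  0.0854] yaw 89.81 F [ 1.4 -3.   0.1]
units [-7.67 -2.55  2.76]
```

View pics/c5.png

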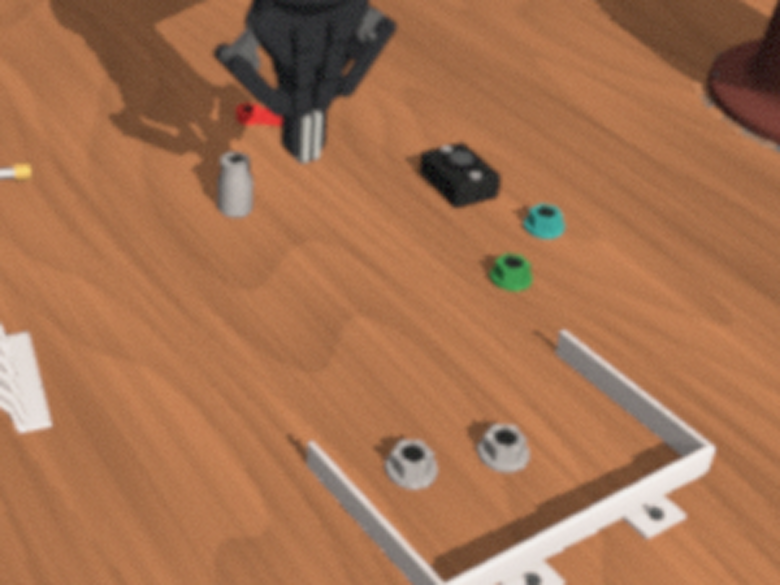

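Both nuts are in, flat and well apart, at crop (412,465) and (504,448). Next is the pawl. I come at it from its concave side (heading about 53°), so the face bears on eye and hook together, then curve round to +y.

Request:
drive_tool:
  commands: "0 -0.88 -0.4 0 0; 0 -0.88 -0.4 0 0; 0 -0.88 -0.4 0 0; 0 -0.88 -0.4 0 0; 0 -0.88 -0.4 0 0; 0 -0.88 -0.4 0 0; 0 -0.88 -0.4 0 0; 0 -0.9 -0.4 0 0"

```text
time: 17.4
tool_pos: [0.4269, -0.2388, 0.0854]
tool_rot: [0.001, 0.708, 0.707, 0.0]
contact_force: [0.3, 1.5, 0.1]
gripper_width: 0.002
```

Request:
drive_tool:
  commands: "0 0 0 0.4 9.2; 0 0 0 0.4 9.2; 0 0 0 0.4 9.2; 0 0 0 0.4 9.2; 0 0 0 0 0; 0 0 0 0 0; 0 0 0 0 0; 0 0 0 0 0"

```text
time: 18.4
tool_pos: [0.4276, -0.2374, 0.0366]
tool_rot: [0.0, 0.894, 0.448, 0.0]
contact_force: [-0.1, -0.3, -0.3]
gripper_width: 0.002
```

```bash
python3 - <<'E'
from h import *
to(.4257,-.2416,.003)
E
```

```text
t 18.4 tcp [ 0.4276 -0.2374  0.0366] yaw 53.21 F [-0.1 -0.3 -0.3]
units [-0.15  0.03  1.12]
```

Request:
drive_tool:
  commands: "0 -0.15 0 0.4 0; 0 0 0 0.4 0; 0 0 0 0.3 0; 0 0 0 0 0; 0 0.2 0 0 0; 0 0.15 0 0 0; 0 0.12 0 0 0; 0 0.12 0 0 0"

```text
time: 19.4
tool_pos: [0.4356, -0.2264, 0.0032]
tool_rot: [0.0, 0.894, 0.448, 0.0]
contact_force: [0.4, -0.6, -0.3]
gripper_width: 0.001
```

```bash
python3 - <<'E'
from h import *
p,M=pose()
a=manip.grab_frame('scene')[150:240,270:400,::-1];b=manip.grab_frame('top')[230:370,360:500,::-1]
cv2.imwrite('pics/c6.png',np.hstack([cv2.resize(a,(550,380),interpolation=2),cv2.resize(b,(250,380))]))
f=lambda P:((np.array(px('scene',P))-[270,150])*4.23).round()
print(f(p),f(p+M@[.022,0,0]))
E
```

```text
t 19.4 tcp [ 0.4356 -0.2264  0.0032] yaw 53.19 F [ 0.4 -0.6 -0.3]
[305. 170.] [300. 191.]
```

View pics/c6.png

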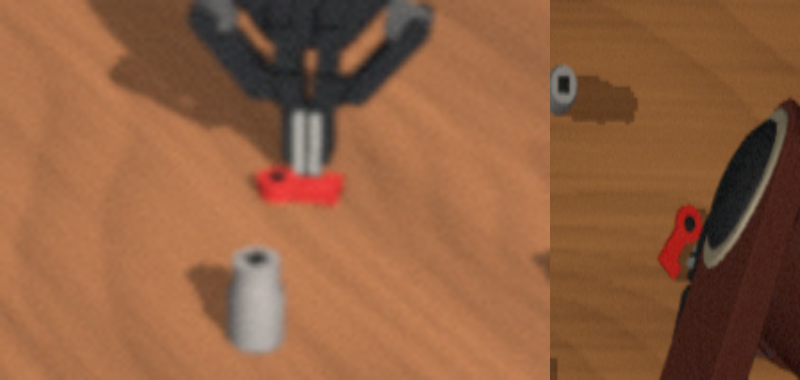

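The pawl is centred across the fingertip, spanning (258–343,185) in the scene half. Now I curve round to +y.

Request:
drive_tool:
  commands: "0 0.15 0 0 0; 0 0.2 0.06 0 -5; 0 0.2 0.06 0 -5; 0 0.2 0.06 0 -5; 0 0.2 0.06 0 -5; 0 0.2 0.06 0 -5; 0 0.2 0.06 0 -5; 0 0.2 0.06 0 -5"

```text
time: 20.5
tool_pos: [0.465, -0.189, 0.003]
tool_rot: [0.0, 0.717, 0.697, 0.0]
contact_force: [0.8, -0.2, 0.4]
gripper_width: 0.0
```

```bash
python3 - <<'E'
from h import *
p,M=pose()
def red():
    for n in('scene','top'):
        im=cv2.cvtColor(manip.grab_frame(n),cv2.COLOR_RGB2HSV)
        m=((cv2.inRange(im,(0,200,120),(6,255,255))|cv2.inRange(im,(174,200,120),(180,255,255))))
        c,_=cv2.findContours(m,0,2);c=[k for k in c if cv2.contourArea(k)>20]
        for k in c:
            (u,v),s,a=cv2.minAreaRect(k); q=w(n,u,v,.006)
            if .35<q[0]<.65 and -.3<q[1]<.3: print(n,np.round([u,v],1),q.round(4),'len',[np.round(w(n,*x,.005)[:2],3).tolist() for x in cv2.boxPoints(((u,v),s,a))],'rel',((M.T@(q-p))*1000).round(1))
red()
a=manip.grab_frame('scene')[150:240,270:400,::-1]
cv2.imwrite('pics/c7.png',cv2.resize(a,(550,380),interpolation=2))
E
```

```text
t 20.5 tcp [ 0.465 -0.189  0.003] yaw 88.33 F [ 0.8 -0.2  0.4]
top [404.1 300.1] [ 0.4753 -0.1665  0.006 ] len [[0.461, -0.158], [0.492, -0.165], [0.489, -0.176], [0.459, -0.168]] rel [22.8  9.6 -3. ]
```

View pics/c7.png

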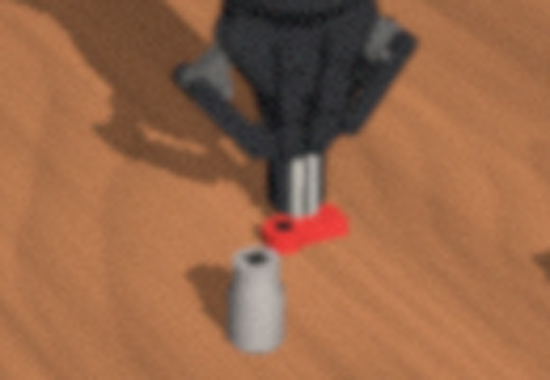

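```bash
python3 - <<'E'
from h import *
p,M=pose()
for x,y in((285,227),(338,219),(262,230),(349,218)):
    q=w('scene',270+x/4.23,150+y/4.23,.009);print(q.round(4),((M.T@(q-p))*1000).round(1))
E
```

```text
t 20.65 tcp [ 0.4649 -0.189   0.003 ] yaw 88.12 F [0.5 0.1 0.9]
[ 0.4781 -0.1727  0.009 ] [16.8 12.7 -6. ]
[ 0.451  -0.1665  0.009 ] [ 22.  -14.6  -6. ]
[ 0.4896 -0.1757  0.009 ] [14.1 24.3 -6. ]
[ 0.4456 -0.1647  0.009 ] [ 23.7 -20.   -6. ]
```

The pawl is centred on the face to within about 2 mm and about 29 mm clear of the socket. I push straight on with a slight heading trim.

Request:
drive_tool:
  commands: "0 0.2 0.02 0 -1.5; 0 0.25 0.02 0 -1.5; 0 0.3 0 0 0; 0 0.3 0 0 0; 0 0.3 0 0 0; 0 0.3 0 0 0; 0 0.3 0 0 0; 0 0.3 0 0 0"

```text
time: 21.65
tool_pos: [0.4651, -0.1212, 0.003]
tool_rot: [-0.0, 0.7, 0.714, -0.0]
contact_force: [-0.1, -0.7, 0.2]
gripper_width: -0.002
```

```bash
cat >> h.py <<'E'
def red():
    p,M=pose()
    im=manip.grab_frame('scene').astype(int)
    m=((im[:,:,0]>110)&(im[:,:,1]<.35*im[:,:,0])&(im[:,:,2]<.4*im[:,:,0])).astype('uint8')
    c,_=cv2.findContours(m,0,2)
    for k in c:
        if cv2.contourArea(k)<40: continue
        k=k[:,0,:]; L=k[k[:,0].argmin()];Rr=k[k[:,0].argmax()];P=[w('scene',*x,.006) for x in(L,Rr,k.mean(0))]
        if all(.35<x[0]<.65 and -.3<x[1]<.3 for x in P):
            for x in P: print(x.round(4),'rel',((M.T@(x-p))*1000).round(1))
E
python3 -c "
from h import *
red()"
```

```text
t 21.65 tcp [ 0.4651 -0.1212  0.003 ] yaw 91.17 F [-0.1 -0.7  0.2]
[ 0.4863 -0.1141  0.006 ] rel [ 6.6 21.3 -3. ]
[ 0.4489 -0.0977  0.006 ] rel [ 23.8 -15.8  -3. ]
[ 0.4673 -0.1044  0.006 ] rel [16.8  2.5 -3. ]
```

The eye side lags a little, about 25°. I back off a touch, shift about 5 mm towards the eye, and push again.

Request:
drive_tool:
  commands: "0 -0.3 0 0 0; 0 0 0.18 0 0; 0 0.15 0 0 0; 0 0.15 0 0 0; 0 0.2 0 0 0; 0 0.25 0 0 0; 0 0.25 0 0 0; 0 0.25 0 0 0"

```text
time: 22.7
tool_pos: [0.4699, -0.0925, 0.003]
tool_rot: [-0.0, 0.7, 0.714, -0.0]
contact_force: [-0.2, 0.2, 0.2]
gripper_width: -0.002
```

```bash
python3 -c "
from h import *
red()"
```

```text
t 22.7 tcp [ 0.4699 -0.0925  0.003 ] yaw 91.19 F [-0.2  0.2  0.2]
[ 0.4766 -0.0836  0.006 ] rel [ 8.8  6.8 -3. ]
[ 0.4465 -0.0753  0.006 ] rel [ 17.7 -23.   -3. ]
[ 0.4648 -0.0759  0.006 ] rel [16.7 -4.8 -3. ]
```

```bash
python3 - <<'E'
from h import *
a=manip.grab_frame('scene')[165:255,280:410,::-1]
cv2.imwrite('pics/c8.png',cv2.resize(a,(780,540),interpolation=2))
p,M=pose()
for n in('c',):
  for d in((22,22),(22,-22),(11,12),(11,-12)): print(d,((np.array(px('scene',p+M@[d[0]/1e3,d[1]/1e3,-.004]))-[280,165])*6).round())
E
```

```text
t 22.8 tcp [ 0.4698 -0.0923  0.0029] yaw 91.23 F [-0.3 -0.4 -0.6]
(22, 22) [463. 390.]
(22, -22) [575. 353.]
(11, 12) [471. 365.]
(11, -12) [532. 345.]
```

View pics/c8.png

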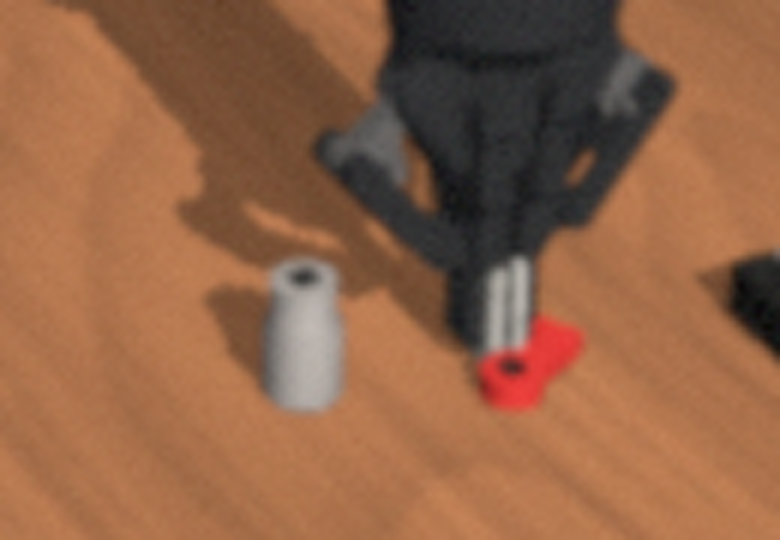

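The eye (512,368) now leads and the hook (565,340) trails to the finger's left. I back off, shift about 6 mm the other way, and go on.

Request:
drive_tool:
  commands: "0 -0.4 0 0 0; 0 0 -0.2 0 0; 0 0.2 0 0 0; 0 0.15 0 0 0; 0 0.2 0 0 0; 0 0.2 0 0 0; 0 0.2 0 0 0; 0 0 0 0 0"

```text
time: 23.8
tool_pos: [0.4636, -0.0763, 0.003]
tool_rot: [-0.0, 0.7, 0.715, 0.0]
contact_force: [-0.2, 0.1, 0.3]
gripper_width: 0.002
```

```bash
cat >> h.py <<'E'
def red2():
    p,M=pose()
    im=manip.grab_frame('scene').astype(int)
    m=((im[:,:,0]>90)&(im[:,:,1]<.35*im[:,:,0])&(im[:,:,2]<.4*im[:,:,0])).astype('uint8')
    c,_=cv2.findContours(m,0,2); best=None
    for k in c:
        P=w('scene',*k[:,0,:].mean(0),.006)
        if cv2.contourArea(k)>40 and .35<P[0]<.65 and -.3<P[1]<.3: best=k
    z=np.zeros(m.shape,'uint8');cv2.drawContours(z,[best],-1,1,-1)
    v,u=np.nonzero(z);Q=np.array([(M.T@(w('scene',a,b,.006)-p))[:2]*1000 for a,b in zip(u,v)])
    e,V=np.linalg.eigh(np.cov(Q.T));print('n',len(u),'cen',Q.mean(0).round(1),'world',(p+M@np.r_[Q.mean(0)/1e3,0]).round(3),'major',V[:,1].round(2),'lo/hi',Q.min(0).round(1),Q.max(0).round(1))
    t=np.zeros((26,34),int)
    for y in range(v.min()-1,v.max()+2): print(''.join('#' if z[y,x] else '.' for x in range(u.min()-2,u.max()+3)))
E
python3 -c "
from h import *
red2()"
```

```text
t 23.8 tcp [ 0.4636 -0.0763  0.003 ] yaw 91.22 F [-0.2  0.1  0.3]
n 145 cen [21.7  5.3] world [ 0.468 -0.054  0.003] major [0.14 0.99] lo/hi [  7.3 -18.1] [34.3 28.5]
........................
................###.....
...............#####....
...............######...
......#....###########..
...####.##############..
..###...##############..
..####..##############..
..###################...
..###############.......
..#############.........
...#########............
...########.............
......##................
........................
```

Well aligned now. I shift about 4 mm towards the eye and push on.

Request:
drive_tool:
  commands: "0 -0.2 0 0 0; 0 0 0.14 0 0; 0 0.2 0 0 0; 0 0.2 0 0 0; 0 0.25 0 0 0; 0 0.3 0 0 0; 0 0.3 0 0 0; 0 0.3 0 0 0"

```text
time: 24.85
tool_pos: [0.467, -0.0355, 0.003]
tool_rot: [0.0, 0.7, 0.714, 0.0]
contact_force: [0.5, -0.3, 0.2]
gripper_width: 0.001
```

```bash
python3 -c "
from h import *
red2()"
```

```text
t 24.85 tcp [ 0.467  -0.0355  0.003 ] yaw 91.18 F [ 0.5 -0.3  0.2]
n 152 cen [18.2  1.3] world [ 0.468 -0.017  0.003] major [0.22 0.97] lo/hi [  3.4 -22.5] [31.9 24.4]
........................
...............###......
..............######....
..............#######...
.............#########..
....##....############..
..#####.##############..
..###....#############..
..####...###########....
..################......
..##############........
..###########...........
..##########............
...########.............
.....####...............
........................
```

Request:
drive_tool:
  commands: "0 0.25 0 0 0; 0 0.3 0 0 0; 0 0.3 0 0 0; 0 0.3 0 0 0; 0 0.3 0 0 0; 0 0.3 0 0 0; 0 0.3 0 0 0; 0 0.3 0 0 0"

```text
time: 25.9
tool_pos: [0.4656, 0.0349, 0.003]
tool_rot: [0.0, 0.7, 0.714, -0.0]
contact_force: [0.8, -0.4, -0.3]
gripper_width: -0.001
```

```bash
python3 -c "
from h import *
red2()"
```

```text
t 25.9 tcp [0.4656 0.0349 0.003 ] yaw 91.17 F [ 0.8 -0.4 -0.3]
n 169 cen [18.1  1.8] world [0.467 0.053 0.003] major [0.2  0.98] lo/hi [  3.4 -21.9] [32.  24.5]
..........................
................####......
................#####.....
................######....
...............########...
..............##########..
....#####..#############..
...####...##############..
..####....#############...
..#####...###########.....
...################.......
...##############.........
...###########............
...###########............
....#########.............
......######..............
..........................
```

Stable. Two more calls take it in.

Request:
drive_tool:
  commands: "0 0.25 0 0 0; 0 0.3 0 0 0; 0 0.3 0 0 0; 0 0.3 0 0 0; 0 0.3 0 0 0; 0 0.3 0 0 0; 0 0.3 0 0 0; 0 0.3 0 0 0"

```text
time: 26.95
tool_pos: [0.4641, 0.1054, 0.003]
tool_rot: [0.0, 0.7, 0.714, 0.0]
contact_force: [0.3, 0.5, -0.1]
gripper_width: 0.005
```

Request:
drive_tool:
  commands: "0 0.3 0 0 0; 0 0.3 0 0 0; 0 0.3 0 0 0; 0 0.3 0 0 0; 0 0.3 0 0 0; 0 0.3 0 0 0; 0 0.2 0 0 0; 0 0.15 0 0 0"

```text
time: 27.95
tool_pos: [0.4628, 0.1696, 0.003]
tool_rot: [0.0, 0.7, 0.714, -0.0]
contact_force: [-0.1, -0.2, 0.7]
gripper_width: -0.0
```

```bash
python3 -c "
from h import *
red2()"
```

```text
t 27.95 tcp [0.4628 0.1696 0.003 ] yaw 91.18 F [-0.1 -0.2  0.7]
n 242 cen [18.1  2.3] world [0.465 0.188 0.003] major [0.16 0.99] lo/hi [  4.5 -22.2] [30.8 24.4]
............................
.................###........
.................####.......
................######......
................#######.....
................#########...
...............###########..
....###.....##############..
...#######################..
..#######################...
..######################....
..#####################.....
..##################........
..#################.........
..##############............
..#############.............
...###########..............
....##########..............
.....########...............
......#####.................
............................
```

The pawl is at (0.465, 0.188), about 43 mm past the mouth. I retreat well clear and take the final look.

Request:
drive_tool:
  commands: "0 -0.3 0 0 0; 0 -0.7 0 0 0; 0 -0.3 0 -0.6 0; 0 -1 0 -1 0; 0 -1 0 -1 0; 0 -1 0 -1 0; 0 -1 0 -1 0; 0 -1 0 0 0"

```text
time: 29.0
tool_pos: [0.4684, -0.0218, 0.1444]
tool_rot: [0.003, 0.7, 0.714, 0.002]
contact_force: [-0.6, -0.2, 0.5]
gripper_width: 0.0
```

Request:
drive_tool:
  commands: "0 -1 0 0 0; 0 -1 0 0 0; 0 -1 0 0 0; 0 -1 0 0 0; 0 -1 0 0 0; 0 -1 0 0 0; 0 -1 0 0 0; 0 0 0 0 0"

```text
time: 30.0
tool_pos: [0.4704, -0.2317, 0.141]
tool_rot: [-0.0, 0.701, 0.713, -0.0]
contact_force: [1.0, 0.8, 0.2]
gripper_width: 0.002
```

Request:
drive_tool:
  commands: "0 -1 0 0 0; 0 -1 0 0 0; 0 -1 0 0 0; 0 -1 0 0 0; 0 -1 0 0 0; 0 -1 0 0 0; 0 0 0 0 0; 0 0 0 0 0"

```text
time: 31.0
tool_pos: [0.4745, -0.4086, 0.1407]
tool_rot: [-0.001, 0.7, 0.714, 0.0]
contact_force: [0.3, 0.2, 0.2]
gripper_width: -0.001
```

```bash
python3 - <<'E'
from h import *
pose();shot('top','t9.png',(100,60,500,410),2)
a=cv2.cvtColor(cv2.imread('pics/t0.png'),cv2.COLOR_BGR2GRAY);b=cv2.cvtColor(manip.grab_frame('top'),cv2.COLOR_RGB2GRAY)
for k,(u,v,r) in dict(socket=(367,263,14),mount=(328,372,24),shroud=(307,110,40),probe=(448,150,42)).items():
    t=a[v-r:v+r,u-r:u+r];m=cv2.matchTemplate(b[v-r-12:v+r+12,u-r-12:u+r+12],t,5);_,s,_,l=cv2.minMaxLoc(m);print(k,'shift px',l[0]-12,l[1]-12,round(s,3))
E
```

```text
t 31.0 tcp [ 0.4745 -0.4086  0.1407] yaw 91.19 F [0.3 0.2 0.2]
socket shift px 0 0 0.991
mount shift px 0 0 0.991
shroud shift px 0 0 0.997
probe shift px 0 0 0.982
```

View pics/t9.png

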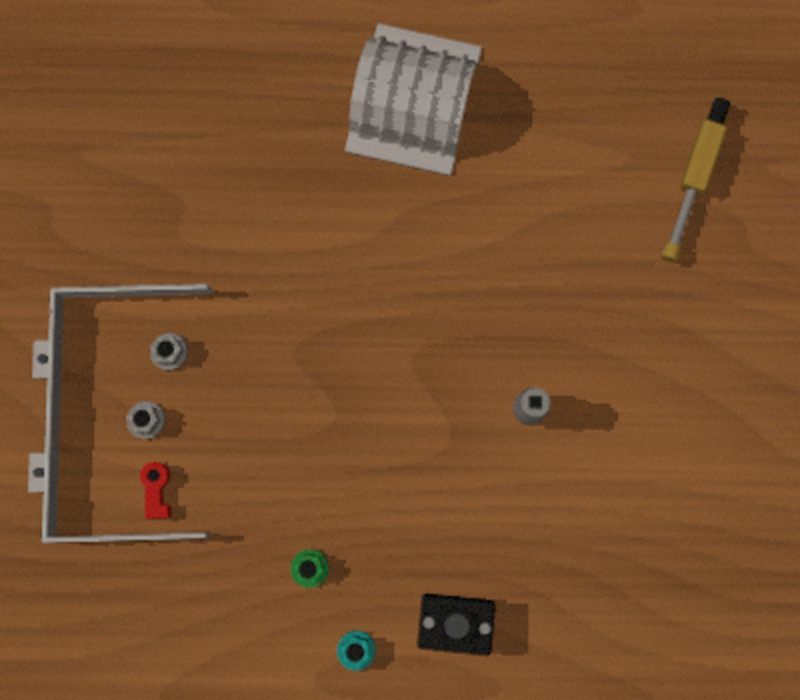

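All three parts lie flat inside the fence: nuts at (168,352) and (145,420), pawl at (155,490), against a mouth line at about x = 209. The bystanders show no shift.

```bash
python3 -c "
from plant import manip
print(manip.job_done())"
```

```text
the job is handed in; nothing more can be done
None
```

I swept both steel flange nuts and the red pawl, with the fingers closed, through the mouth into the fence, and handed the job in at about 31 s of the 72 s allowed.

- **Parts:** the last top view shows all three lying flat inside. By my estimates before the last retreat, the nut centres are about 40 and 55 mm past the mouth and the pawl's centre about 43 mm past it.
- **Bystanders:** template matching against the first picture gave 0 px shift for the socket, mount, probe and shroud. The green and turquoise nuts were left alone.
- **Forces:** the wrist force read at most about 3 N at the end of any call. The force of the fingers on each part is not measured directly, and peaks within a call would not show in these readings.
- **Went wrong on the way:** the pawl slewed about 25–45° twice during its push. Each time I backed off and shifted the fingers sideways, and it then ran true to the end.

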